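# Turn the carousel cover to the brass weight

## Robot

A 6-joint arm with a two-finger parallel gripper is mounted at the origin on a cart in front of the work surface, level with it; the furniture and walls round the work are solid. World frame = base frame: x ahead of the robot, y to its left, z up, the work surface at z = 0. Lengths are in m, angles in rad, forces in N, time in s.
With the tool pointing down it reaches from about 0.425 to 0.95 m from the base axis. Payload 3.5 kg.
Tool frame: the origin (TCP) lies midway between the tips of the shut fingers; the grasp point (between the pads) lies 19 mm behind it; z points along the fingers, y is the direction in which the jaws open and shut (so a half turn about z gives the same grasp; the last joint's range is limited). The gripper opens to 85 mm and grips with 20 to 120 N. Pads are 22 mm wide; open, the fingers measure 114 mm over their backs; the gripper's body (76 mm by 85 mm) begins 54 mm behind the grasp point. The pads swing forward as they close: fully open they stand 13 mm farther back than shut.
Start: joints at [0.978, 0.286, 1.577, -0, 1.279, -0.15], TCP at [0.289, 0.61, 0.195] pointing down, gripper open.
Joint ranges: [-2.77, 2.77], [-0.9, 2.22], [0.21, 2.48], [-1.53, 4.67], [0.24, 2.81], [-2.84, 2.84]. Speed limits (rad/s): [2.79, 2.79, 3.14, 3.14, 3.14, 3.14].

## Interface

Orientations are given as a unit quaternion [x, y, z, w].
In Python, from plant import ctrl gives the robot as it stands.
- The arm moves only by the tool apply_moves, never from a script. Its argument "moves" is a list that holds one entry, the list of rows, each a list of 7 numbers: the shift along the tool's x, y, z in m, then the turn, a rotation vector about the tool's x, y, z in degrees, then the gripper's target within -1 to 1 (shut at 1, half-way at 0, fully open at -1). In form: [[[tx, ty, tz, ax, ay, az, hand], ...]]. A call has 1 to 12 rows; each row shifts and turns the pose as measured when the row begins, along the tool's axes as they then stand; what a row does not reach is not made up. A row lasts 1/10 s, in which the tool goes at most 50 mm and 8.59 degrees, less where a joint would pass 70% of its speed; a pose out of reach is approached as far as the arm can. A call with a gripper value outside its range is refused whole. The fingers move at their own pace and stop on an object; "force" is the grip in N (left out, the last holds). Time passes only in rows, so rows that do not move let the fingers close. It gives the time, the measured TCP pose, the force and the opening at its end, in the units of the state.
- ctrl.get_state(): the state, without advancing time (a new reading comes with each control period).
- ctrl.read_camera(name): name is "scene" or "top"; returns the picture (480x640x3 uint8, red, green, blue); there is no depth.
- ctrl.get_calibration(name): a dict with "camera_matrix" (3x3 intrinsics, pixels), "k1" (the pictures are not rectified: a ray, as slopes to the right and down, at radius r is drawn at 1 + k1 r^2 times it, then the intrinsics apply), "cam_to_world" (4x4, takes a point from camera to world coordinates). Camera axes: x right, y up, looking along -z (the intrinsics and any distortion apply to the point x, -y, -z); pixel columns grow to the right and rows downward; lengths in m; the calibration is good to about 2 mm. A picture is of the moment at which its call begins. get_calibration takes no time and is no camera call.
- ctrl.sign_off(): hands the job in, once; it reports no verdict.
The state is a dict: "time": time; "qpos": joint angles; "dq": joint speeds; "joint_efforts": joint torques, N m; "eef_pos": TCP position; "tcp_rot": TCP orientation; "contact_force": force on the tool from outside, world axes, zero at the start; "wrist_torque": the same for the moment, N m; "opening": opening from 0.0 (shut) to 1.0 (fully open).
Only numpy, scipy, OpenCV 4.12 (cv2) and the standard library are available. Lean on these libraries where they do the work, as an engineer would, in place of code of your own. Each camera call takes 0.05 s, during which the arm holds its last target. There are 200 camera calls.

## Task

The round parts carousel has a clear cover with one opening. Turn the cover by its upright steel post until the opening stands centred over the compartment with the brass weight, so that the weight lies wholly uncovered, then let go; leave the weight itself where it lies.

Things in the scene. Friction and masses are not known exactly. Their poses are not given: they have to be found in the camera images.
- carousel: Grey round tray, 164 mm across, 46 mm high, fixed. Origin: centre of its underside, on the upright axis about which the cover turns; z up. Quarter compartments at its +y, -x and -y sides hold a brass weight, a rubber stopper and a battery in any order; the +x quarter is filled in and the opening starts over it, within 20 degrees.
- slot (a point): Middle of the opening, a 70 degree wedge notch from 18 mm off the axis out to the rim of the clear cover (disc 160 mm across, 3 mm thick, black edge, top 50 mm above the tray's underside). This point is 50 mm from the axis, at the cover's top. The cover turns either way by over 240 degrees from the tray's +x, needs under 1.5 N at the post and stays where left.
- post (a point): Grip point of the upright round steel post on the cover, 14 mm in diameter, 40 mm high above the cover; its sleeve turns freely on its pin, so it may be gripped from any side and led round without turning the hand. This point is on the post's axis, 24 mm above the cover's top, 16 mm below the post's top end, 58 mm from the cover's axis, just opposite the opening; it turns with the cover.
- weight_mid (a point): Centre (half-way up) of the brass weight, a knobbed cylinder 24 mm in diameter and 35 mm high, standing upright and loose in one of the compartments, about 50 mm from the carousel's axis, wholly below the cover.

How it is judged:
At the end, for the whole second after the job is handed in: Seen from above, the middle of the cover's opening is within 15 mm of the brass weight's centre, and the cover stays so (horizontal distance between slot and weight_mid below 0.015 m); the robot touches nothing.
It fails at once if the brass weight is moved more than 15 mm from where it stood (distance of weight_mid from where it was at the start of the episode above 0.015 m).
It also fails if it takes over 40 s, if anything falls off the work surface, if the arm or the gripper's body presses on something with over 40 N, if the wrist force passes 120 N, or if a joint passes its speed limit or range.

## Working session

There is one attempt and no reset: what is moved stays moved. The work goes in short steps, Python scripts to look and compute and a tool call to move; the robot and the scene stay as the last step left them, time stands still between calls to the robot, and variables do not carry over. Pictures are saved under pics/ and viewed, about 8 in all and at most 12, crops included, and the job is handed in when it is done.

Besides the shell and the picture viewer there is one more tool, called after ">>>" by a JSON object that holds its "op" and its "data". apply_moves: Moves the arm, as the interface text tells. Its arguments: {"type":"object","properties":{"moves":{"type":"array","items":{"type":"array","items":{"type":"array","items":{"type":"number"}}}},"force":{"type":"number"}},"required":["moves"]}

```bash
mkdir -p pics; cat > h.py <<'E'
import numpy as np, cv2
from plant import ctrl
def cal(n):
    c=ctrl.get_calibration(n); return np.array(c["camera_matrix"]),c["k1"],np.array(c["cam_to_world"])
def proj(n,P):
    K,k1,T=cal(n); p=(np.linalg.inv(T)@np.r_[P,1])[:3]; s=np.array([p[0],-p[1]])/-p[2]
    s=s*(1+k1*(s@s)); return (K@np.r_[s,1])[:2]
def ray(n,uv):
    K,k1,T=cal(n); s=cv2.undistortPoints(np.array([[uv]],float),K,np.array([k1,0,0,0]))[0,0]
    return T[:3,3],T[:3,:3]@np.array([s[0],-s[1],-1])
def atz(n,uv,z):
    o,d=ray(n,uv); return o+d*(z-o[2])/d[2]
def snap(n,f):
    im=ctrl.read_camera(n); cv2.imwrite("pics/"+f,cv2.cvtColor(im,cv2.COLOR_RGB2BGR)); return im
E
python3 - <<'E'
from h import *
for n in("scene","top"):
    snap(n,n+"0.png"); K,k,T=cal(n); print(n,K[0,0],k,T.round(3).tolist())
s=ctrl.get_state();print(s)
E
```

```text
scene 474.09801482122697 -0.03802340410387968 [[-0.863, 0.368, -0.347, 0.317], [-0.505, -0.637, 0.582, 0.583], [-0.007, 0.677, 0.736, 0.72], [0.0, 0.0, 0.0, 1.0]]
top 548.8316461629438 -0.044338754160286445 [[-0.113, 0.97, -0.215, 0.451], [-0.994, -0.111, 0.022, 0.115], [-0.003, 0.216, 0.976, 0.918], [0.0, 0.0, 0.0, 1.0]]
{'time': 0.1, 'qpos': array([ 9.78021547e-01,  2.87138900e-01,  1.57801819e+00, -5.76324436e-05,
        1.27860715e+00, -1.49985220e-01]), 'dq': array([ 0.0001104 , -0.00135332, -0.00389017, -0.00185253,  0.00093613,
        0.00030047]), 'joint_efforts': array([ 1.07871154e-03, -4.07302666e+01, -2.93697739e+01, -1.36305980e-04,
        3.48833441e-03,  1.77822147e-05]), 'eef_pos': array([0.2888115 , 0.60935078, 0.19375108]), 'tcp_rot': array([ 2.19582316e-01,  9.75593372e-01, -1.02178103e-03, -3.68330260e-04]), 'contact_force': array([-0.04206547, -0.23766518,  0.53878788]), 'wrist_torque': array([-0.00079949,  0.00201357, -0.04376907]), 'opening': 0.9984275234558019}
```

View pics/top0.png

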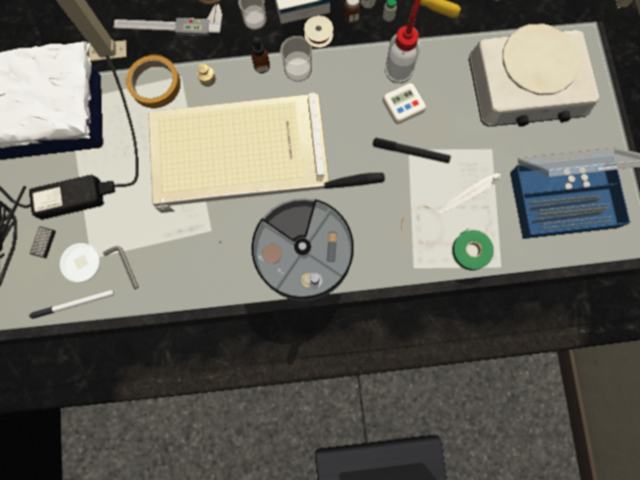

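View pics/scene0.png

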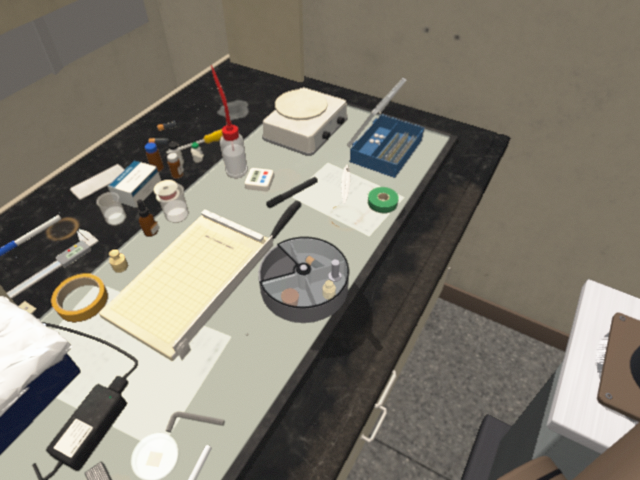

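```bash
python3 - <<'E'
from h import *
a=cv2.imread("pics/top0.png")[190:310,240:365]; b=cv2.imread("pics/scene0.png")[225:330,250:360]
a=cv2.resize(a,(400,384),interpolation=2); b=cv2.resize(b,(400,382),interpolation=2)
cv2.imwrite("pics/z0.png",np.hstack([a[:380],b[:380]]))
for uv in[(302,248)]: print(atz("top",uv,.05))
print(atz("scene",(304,268),.05))
E
```

```text
[0.60942441 0.13400319 0.05      ]
[0.61382914 0.12644257 0.05      ]
```

View pics/z0.png

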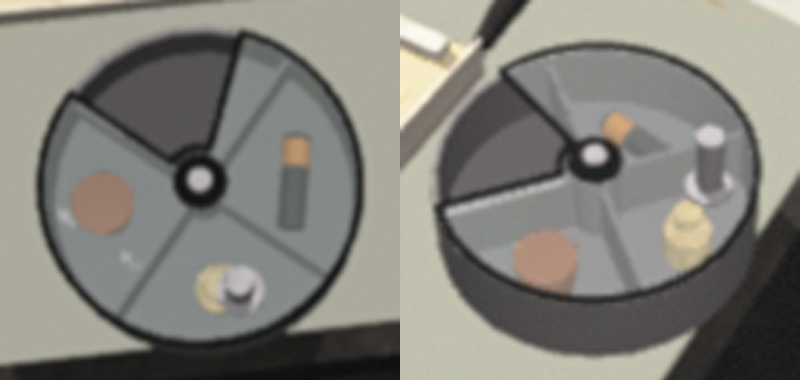

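```bash
python3 - <<'E'
from h import *
from scipy.optimize import least_squares
t=lambda x,y:(240+x/3.2,190+y/3.2)
s=lambda x,y:(250+x/3.636-400/3.636,225+y/3.636)
def circ(n,pts,z):
    P=np.array([atz(n,p,z)[:2] for p in pts])
    r=least_squares(lambda q:np.hypot(*(P-q[:2]).T)-q[2],[.61,.13,.08]); return r.x,np.abs(r.fun).max()
print(circ("top",[t(40,190),t(362,185),t(200,346),t(242,33),t(72,95),t(325,277),t(100,303),t(325,92)],.05))
print(circ("scene",[s(440,207),s(503,72),s(600,46),s(759,160),s(600,298),s(510,275),s(705,272)],.05))
C=atz("top",t(201,189),.05); 
c=np.array([.609,.130])
def rep(l,P):
    d=P[:2]-c; print(l,P.round(4),np.hypot(*d).round(4),np.degrees(np.arctan2(d[1],d[0])).round(1))
rep("post base top",atz("top",t(240,291),.05)); rep("post base sc",atz("scene",s(709,184),.051))
rep("post top top",atz("top",t(236,281),.09)); rep("post top sc",atz("scene",s(711,133),.09))
for z in(.03,.042):
    rep("weight top",atz("top",t(216,288),z)); rep("w sc",atz("scene",s(687,{.03:232,.042:212}[z]),z))
for z in(.05,): 
    rep("slotL top",atz("top",t(72,95),z));rep("slotR",atz("top",t(242,33),z))
    rep("slotL sc",atz("scene",s(440,207),z));rep("slotR",atz("scene",s(503,72),z))
E
```

```text
(array([0.6108203 , 0.13294821, 0.07973935]), np.float64(0.0019148426843797473))
(array([0.60970863, 0.13003691, 0.08050426]), np.float64(0.0022658180377301135))
post base top [0.5544 0.1191 0.05  ] 0.0557 -168.7
post base sc [0.5563 0.1143 0.051 ] 0.055 -163.5
post top top [0.5545 0.1203 0.09  ] 0.0553 -169.9
post top sc [0.5563 0.1142 0.09  ] 0.055 -163.3
weight top [0.5597 0.1311 0.03  ] 0.0494 178.7
w sc [0.5587 0.1316 0.03  ] 0.0503 178.2
weight top [0.5582 0.1309 0.042 ] 0.0508 179.0
w sc [0.5605 0.1288 0.042 ] 0.0486 -178.6
slotL top [0.6631 0.1929 0.05  ] 0.083 49.3
slotR [0.6857 0.1035 0.05  ] 0.0811 -19.0
slotL sc [0.6634 0.1919 0.05  ] 0.0824 48.7
slotR [0.6855 0.1024 0.05  ] 0.0813 -19.8
```

>>> {"op": "apply_moves", "data": {"moves": [[[0,0,0,0,0,-7,-1],[0,0,0,0,0,-7,-1],[0,0,0,0,0,-7,-1],[0,0,0,0,0,-5,-1],[0,0,0,0,0,0,-1]]], "force": 30}}

```text
time: 0.6
eef_pos: [0.2876, 0.6075, 0.1895]
tcp_rot: [-0.014, 1.0, -0.004, -0.003]
contact_force: [0.7, 0.3, 0.0]
opening: 0.998
```

>>> {"op": "apply_moves", "data": {"moves": [[[-0.022,-0.04,0,0,0,0,-0.3],[-0.022,-0.04,0,0,0,0,-0.3],[-0.022,-0.04,0,0,0,0,-0.3],[-0.022,-0.04,0,0,0,0,-0.3],[-0.022,-0.04,0,0,0,0,-0.3],[-0.022,-0.04,0,0,0,0,-0.3],[-0.022,-0.04,0,0,0,0,-0.3],[-0.022,-0.04,0,0,0,0,-0.3],[-0.022,-0.04,0,0,0,0,-0.3],[-0.022,-0.04,0,0,0,0,-0.3],[-0.022,-0.04,0,0,0,0,-0.3],[0,0,0,0,0,0,-0.3]]]}}

```text
time: 1.8
eef_pos: [0.5442, 0.1559, 0.1874]
tcp_rot: [-0.004, 1.0, -0.005, -0.004]
contact_force: [0.3, -0.1, 0.6]
opening: 0.653
```

>>> {"op": "apply_moves", "data": {"moves": [[[-0.006,-0.019,0,0,0,0,-0.3],[-0.005,-0.019,0,0,0,0,-0.3],[0,0,0.02,0,0,0,-0.3],[0,0,0.02,0,0,0,-0.3],[0,0,0.02,0,0,0,-0.3],[0,0,0,0,0,0,-0.3]]]}}

```text
time: 2.4
eef_pos: [0.5544, 0.1165, 0.1254]
tcp_rot: [0.004, 1.0, -0.004, -0.004]
contact_force: [0.1, -0.2, -0.0]
opening: 0.649
```

```bash
python3 - <<'E'
from h import *
for n in("scene","top"): snap(n,n+"1.png")
a=cv2.imread("pics/top1.png")[190:310,240:365]; b=cv2.imread("pics/scene1.png")[205:330,245:375]
cv2.imwrite("pics/z1.png",np.hstack([cv2.resize(a,(400,384))[:380],cv2.resize(b,(400,384))[:380]]))
s=ctrl.get_state();print(s["eef_pos"],s["tcp_rot"])
E
```

```text
[0.5567995  0.11667423 0.12879951] [ 0.00316269  0.99998526 -0.00419105 -0.00138091]
```

View pics/z1.png

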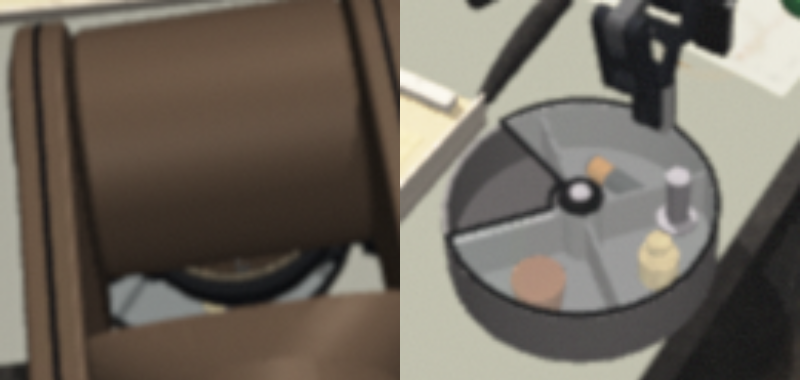

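>>> {"op": "apply_moves", "data": {"moves": [[[0,0,0.02,0,0,0,-0.3],[0,0,0.02,0,0,0,-0.3],[0,0,0.02,0,0,0,-0.3],[0,0,0.004,0,0,0,-0.3],[0,0,0,0,0,0,-0.3]]]}}

```text
time: 3.0
eef_pos: [0.5632, 0.1184, 0.0727]
tcp_rot: [0.004, 1.0, -0.004, 0.007]
contact_force: [-0.6, -0.7, 0.5]
opening: 0.648
```

```bash
python3 - <<'E'
from h import *
snap("scene","scene2.png")
b=cv2.imread("pics/scene2.png")[205:330,245:375]
cv2.imwrite("pics/z2.png",cv2.resize(b,(520,500)))
s=ctrl.get_state();print(s["eef_pos"],s["contact_force"])
E
```

```text
[0.56335097 0.11843084 0.07309289] [-0.7805842  -0.62846013  0.48093729]
```

View pics/z2.png

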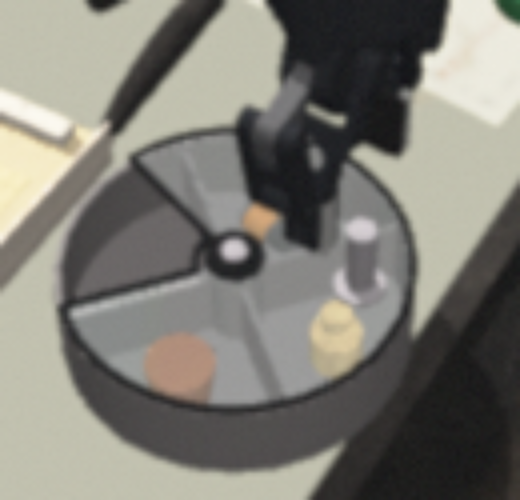

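```bash
python3 - <<'E'
from h import *
from scipy.spatial.transform import Rotation as R
s=ctrl.get_state(); p=np.array(s["eef_pos"]); M=R.from_quat(s["tcp_rot"]).as_matrix(); print(M.round(3))
f=lambda P:((proj("scene",P)-[245,205])*4).round()
print(f(p))
for w in(.0275,-.0275): print(w,f(p+M@[0,w,-.007]),f(p+M@[0,w,-.03]))
print("post",f([.555,.1175,.05]),f([.555,.1175,.09]))
E
```

```text
[[-1.     0.007  0.014]
 [ 0.007  1.    -0.007]
 [-0.014 -0.007 -1.   ]]
[342. 251.]
0.0275 [311. 284.] [312. 251.]
-0.0275 [373. 200.] [375. 166.]
post [359. 290.] [361. 233.]
```

```bash
python3 - <<'E'
from h import *
from scipy.spatial.transform import Rotation as R
b=cv2.imread("pics/scene2.png")[130:290,270:400]; b=cv2.resize(b,None,fx=3.7,fy=3.7,interpolation=cv2.INTER_CUBIC)
s=ctrl.get_state(); p=np.array(s["eef_pos"]); M=R.from_quat(s["tcp_rot"]).as_matrix()
f=lambda P:tuple(int(v) for v in (proj("scene",P)-[270,130])*3.7)
for z,c in((0,(0,0,255)),(-.019,(0,255,0)),(-.073,(255,0,0))):
  for w in(-.035,0,.035): cv2.circle(b,f(p+M@[0,w,z]),4,c,-1)
for x in(-.038,.038):
  for y in (-.0425,.0425): cv2.circle(b,f(p+M@[x,y,-.073]),4,(255,255,0),-1)
cv2.imwrite("pics/z3.png",b)
E
```

```text
(no output)
```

View pics/z3.png

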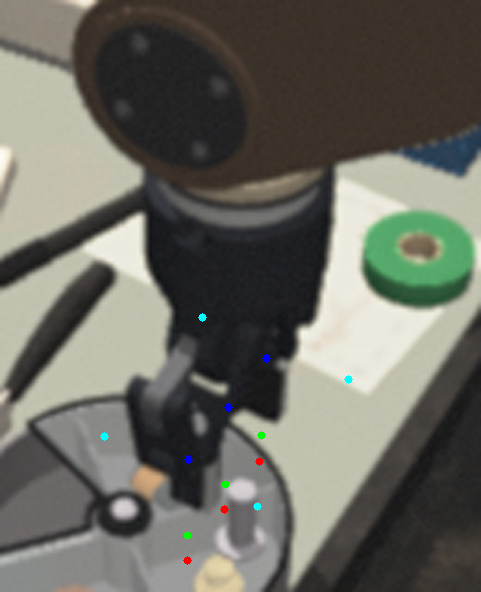

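```bash
python3 - <<'E'
from h import *
from scipy.spatial.transform import Rotation as R
snap("top","top2.png")
b=cv2.imread("pics/top2.png")[140:340,200:420]; b=cv2.resize(b,None,fx=3,fy=3,interpolation=cv2.INTER_CUBIC)
s=ctrl.get_state(); p=np.array(s["eef_pos"]); M=R.from_quat(s["tcp_rot"]).as_matrix()
f=lambda P:tuple(int(v) for v in (proj("top",P)-[200,140])*3)
for z,c in((0,(0,0,255)),(-.073,(255,0,0))):
  for w in(-.035,0,.035): cv2.circle(b,f(p+M@[0,w,z]),4,c,-1)
for x in(-.038,.038):
  for y in (-.0425,.0425): cv2.circle(b,f(p+M@[x,y,-.073]),4,(255,255,0),-1)
cv2.circle(b,f([.555,.1175,.09]),4,(0,255,255),-1)
cv2.imwrite("pics/z4.png",b); print(s["qpos"],p)
E
```

```text
[ 0.03485912  0.19427434  1.92498853 -0.00936666  1.00820814 -1.52398256] [0.5635675  0.1183506  0.07333567]
```

View pics/z4.png

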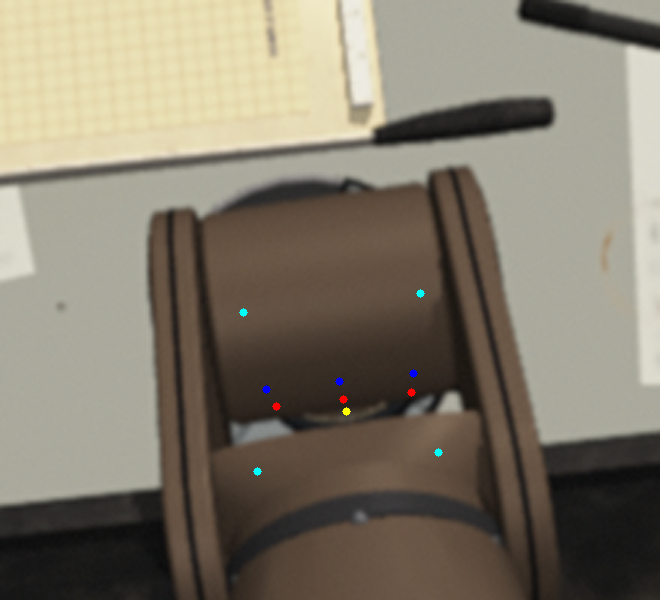

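>>> {"op": "apply_moves", "data": {"moves": [[[0.008,0,0,0,0,0,-0.3],[0,0,0.008,0,0,0,-0.3],[0.002,0,0.008,0,0,0,-0.3],[0,0,0,0,0,0,-0.3],[0,0,0,0,0,0,-0.3]]]}}

```text
time: 3.6
eef_pos: [0.5549, 0.1185, 0.0594]
tcp_rot: [0.004, 1.0, -0.004, 0.01]
contact_force: [-0.0, -0.4, 0.1]
opening: 0.651
```

```bash
cat > ov.py <<'E'
from h import *
import sys
from scipy.spatial.transform import Rotation as R
snap("scene",sys.argv[1])
b=cv2.imread("pics/"+sys.argv[1])[190:330,250:380]; b=cv2.resize(b,None,fx=4.2,fy=4.2,interpolation=cv2.INTER_CUBIC)
s=ctrl.get_state(); p=np.array(s["eef_pos"]); M=R.from_quat(s["tcp_rot"]).as_matrix()
f=lambda P:tuple(int(v) for v in (proj("scene",P)-[250,190])*4.2)
cv2.circle(b,f(p),3,(0,0,255),-1)
cv2.imwrite("pics/z_"+sys.argv[1],b); print(s["time"],p,s["contact_force"],s["opening"],(M[:,2]).round(3))
E
python3 ov.py s5.png
```

```text
3.65 [0.55467198 0.11853852 0.05923819] [-0.75741768 -0.13235158 -0.09021174] 0.6514228763492862 [ 0.019 -0.007 -1.   ]
```

View pics/z_s5.png

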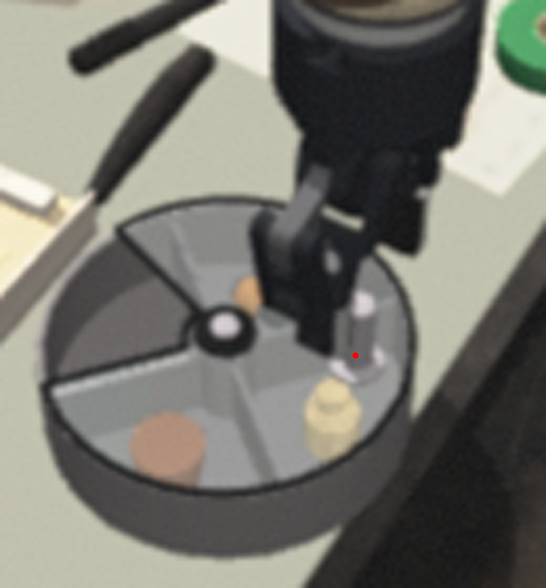

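>>> {"op": "apply_moves", "data": {"moves": [[[0,0,0.006,0,0,0,-0.3],[0,0,0,0,0,0,-0.3],[0,0,0,0,0,0,0.3],[0,0,0,0,0,0,0.6],[0,0,0,0,0,0,1],[0,0,0,0,0,0,1],[0,0,0,0,0,0,1]]], "force": 25}}

```text
time: 4.35
eef_pos: [0.5553, 0.1186, 0.0529]
tcp_rot: [0.004, 1.0, -0.003, 0.01]
contact_force: [-0.2, -0.0, -0.3]
opening: 0.139
```

>>> {"op": "apply_moves", "data": {"moves": [[[0,0,0,0,0,0,1],[0,0,0,0,0,0,1],[0,0,0,0,0,0,1]]]}}

```text
time: 4.65
eef_pos: [0.5553, 0.1185, 0.0529]
tcp_rot: [0.004, 1.0, -0.003, 0.01]
contact_force: [-0.4, 0.6, -0.6]
opening: 0.14
```

```bash
python3 ov.py s6.png
```

```text
4.7 [0.55525414 0.11854161 0.0529251 ] [ 0.37082638 -0.62377798 -0.91824426] 0.13968506826576557 [ 0.02  -0.007 -1.   ]
```

View pics/z_s6.png

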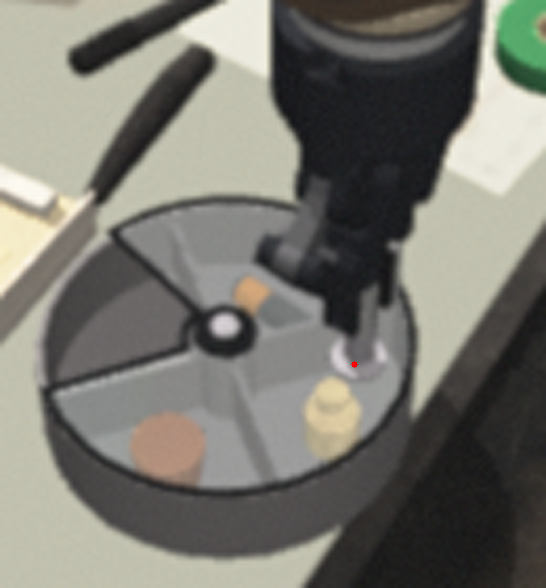

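>>> {"op": "apply_moves", "data": {"moves": [[[-0.0056,-0.0142,0,0,0,0,1],[-0.0091,-0.0123,0,0,0,0,1],[-0.0121,-0.0094,0,0,0,0,1],[-0.0141,-0.0059,0,0,0,0,1],[0,0,0,0,0,0,1]]]}}

```text
time: 5.2
eef_pos: [0.6, 0.0779, 0.0529]
tcp_rot: [0.006, 1.0, 0.003, 0.012]
contact_force: [1.9, 5.8, 0.5]
opening: 0.143
```

>>> {"op": "apply_moves", "data": {"moves": [[[-0.0148,-0.0005,0,0,0,0,1],[-0.0145,0.0028,0,0,0,0,1],[-0.0133,0.0064,0,0,0,0,1],[-0.0113,0.0096,0,0,0,0,1],[0,0,0,0,0,0,1]]]}}

```text
time: 5.7
eef_pos: [0.6524, 0.0952, 0.0528]
tcp_rot: [0.009, 1.0, 0.007, -0.0]
contact_force: [-4.0, 3.8, 2.7]
opening: 0.141
```

>>> {"op": "apply_moves", "data": {"moves": [[[-0.0096,0.0116,0,0,0,0,1],[-0.0054,0.0142,0,0,0,0,1],[-0.0016,0.015,0,0,0,0,1],[0,0,0,0,0,0,1],[0,0,0,0,0,0,1]]]}}

```text
time: 6.2
eef_pos: [0.6676, 0.1324, 0.0528]
tcp_rot: [0.01, 1.0, 0.005, -0.009]
contact_force: [-3.2, -0.1, 2.3]
opening: 0.141
```

```bash
python3 ov.py s7.png
```

```text
6.25 [0.66758203 0.13240185 0.05284681] [-2.98310683  0.79728447  1.77743548] 0.13820131812733585 [-0.018  0.01  -1.   ]
```

View pics/z_s7.png

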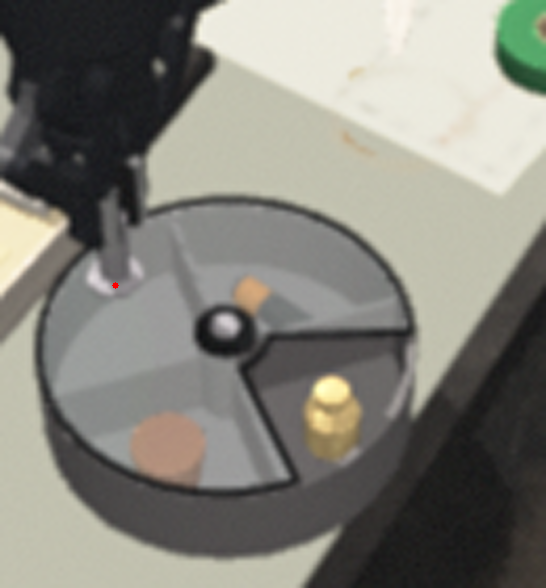

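```bash
python3 - <<'E'
from h import *
g=lambda x,y,z:atz("scene",(250+x/4.2,190+y/4.2),z)[:2]
c=np.array([.6103,.131]);
a=[]
for q in((412,331),(295,482)):
    d=g(*q,.05)-c; a.append(np.degrees(np.arctan2(d[1],d[0]))%360); print(d,np.hypot(*d),a[-1])
m=np.radians(np.mean(a)); S=c+.05*np.array([np.cos(m),np.sin(m)])
for q in((332,385,.042),(332,428,.02)): w=g(*q); print(np.degrees(m),S,w,np.hypot(*(S-w)))
E
```

```text
[-0.06673969 -0.04296924] 0.07937594895624775 212.77478707368624
[-0.0622592   0.05045778] 0.08013859657532124 140.97706737854054
176.8759272261134 [0.56037431 0.13372492] [0.56207265 0.1254578 ] 0.008439758324837546
176.8759272261134 [0.56037431 0.13372492] [0.55860702 0.13100717] 0.003241832373733148
```

>>> {"op": "apply_moves", "data": {"moves": [[[0,0.0035,0,0,0,0,1],[0,0,0,0,0,0,1],[0,0,0,0,0,0,0.4],[0,0,0,0,0,0,0],[0,0,0,0,0,0,-0.3],[0,0,0,0,0,0,-0.3],[0,0,0,0,0,0,-0.3],[0,0,-0.02,0,0,0,-0.3],[0,0,-0.03,0,0,0,-0.3],[0,0,-0.04,0,0,0,-0.3],[0,0,-0.04,0,0,0,-0.3],[0,0,0,0,0,0,-0.3]]]}}

```text
time: 7.45
eef_pos: [0.6708, 0.1322, 0.1849]
tcp_rot: [0.011, 1.0, 0.005, -0.007]
contact_force: [-0.1, -0.2, 1.1]
opening: 0.649
```

```bash
python3 ov.py s8.png
```

```text
7.5 [0.66925543 0.13209781 0.18155775] [-6.99520631e-01  8.01292176e-04 -1.19000371e+00] 0.6516786879236678 [-0.019  0.009 -1.   ]
```

View pics/z_s8.png

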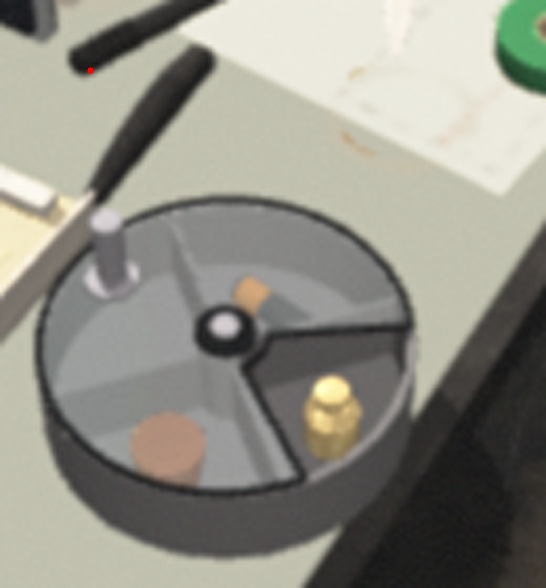

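```bash
python3 -c "
from h import *
print(ctrl.sign_off())"
```

```text
the job is handed in; nothing more can be done
None
```

I gripped the post, turned the cover about 165° counter-clockwise until the opening stood over the brass weight, let go, raised the hand clear and handed the job in at about 7.5 s.

- **Placement:** the last picture shows the weight wholly uncovered and unmoved, the post free and the hand well clear. Before a final 3.5 mm nudge, I measured the opening's middle 3 to 8 mm from the weight, depending on which point of the weight I used. I judged the last picture by eye as a few millimetres, not re-measured; the limit is 15 mm.
- **Forces:** the highest contact force I saw between moves was about 6 N, well under the limits.
- **Disagreements:**
  - The fingertips appeared roughly 20 mm or more higher in the scene camera than the pose reading said. I did not find out why. The fingers stopped at 0.14 of full opening (about 12 mm, for a 14 mm post), and the post followed the hand, so the grip held.
  - The cover's axis worked out from the arm's path lay about 3 mm from the camera's estimate in y. I followed the path-based value for the rest of the turn.

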